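# Spring test of wooden play tweezers

### The job

Test the loose wooden play tweezers in the spring gauge: set their dark heel block into the gauge's pocket with the tips over the bridge, and press it down until it is fully home, flush with the pocket's rim. Then squeeze the two sprung legs until each tip stands in line with its red pointer nose, and finish still holding that gap steady, without letting go, so that I can inspect the tips. Never squeeze the tips nearly together, and leave the pointers, the glue bottle and the tape measure as they are.

Things in the scene. Friction and masses are not known exactly. Their poses are not given: they have to be found in the camera images.
- heel (a point): centre of the heel block of the tweezers, dark wood, 32 x 36 x 22 mm (x, y, z), half-way up. The tweezers (about 215 mm long, 72 g, lying flat, legs side by side) share this frame: z up, -x from the heel along the neck to the tips, y across. The heel is wider than the neck
- neck (a point): centre of the neck of the tweezers, half-way up, 43 mm from the heel's centre towards the tips: dark wood, 22 mm wide across y, 22 mm high, free to grasp from above over 34 mm of length once seated (26 to 60 mm from the heel's centre)
- tip_a (a point): end of the tweezers' light wooden leg a (the leg on the frame's +y side), 195 mm from the heel's centre, half-way up the 14 mm high leg (7 mm above the tweezers' underside). Leg and tip are about 5 mm thick here
- tip_b (a point): end of leg b (the -y side), as tip_a
- leg_a (a joint): leg a (+y side), sprung open, hinged 60 mm from the heel's centre, +9 mm off the centre line. Rad: 0 open, grows as squeezed inward, stop at 0.19; over 0.155 is over-squeezed. Its tip is 9 + 135 sin(0.133 - value) mm off the centre line (27 mm open, 12 mm at 0.111). At its grip the spring takes about 1 N to start, 3 N at 0.11; let go, it springs open
- leg_b (a joint): leg b (-y side), sprung open, hinged 60 mm from the heel's centre, -9 mm off the centre line. Rad: 0 open, grows as squeezed inward, stop at 0.19; over 0.155 is over-squeezed. Its tip is 9 + 135 sin(0.133 - value) mm off the centre line (27 mm open, 12 mm at 0.111). At its grip the spring takes about 1 N to start, 3 N at 0.11; let go, it springs open
- grip_a (a point): outermost point of leg a's black rubber grip, an upright roll 16 mm across and 15 mm high, half-way up; 95 mm from the leg's hinge, about 154 mm from the heel's centre. It lies 9 + 95 sin(0.133 - leg_a) + 9 cos(0.133 - leg_a) mm off the centre line: 61 mm across both grips open, 40 mm at 0.111
- grip_b (a point): the same on leg b, on the -y side. Squeezed together in the gauge, the two legs bend about alike and the loose-fit heel swivels a little, so the tips follow the hand sideways: 1 mm at the grips moves both tips about 1.3 mm
- gauge: the spring gauge, a plywood board 275 x 110 x 14 mm fixed to the bench, a dark pocket block at one end, a wooden bridge with steel rule and two brass pointers at the other. Origin on the bench under the pocket's middle; -x runs towards the bridge and pointers, z up. The bridge top, on which the tips rest, is level with the pocket floor
- pocket (a point): middle of the pocket floor, 30 mm above the bench; axes as the gauge, and as the seated tweezers. Pocket 36 x 40 mm (x, y), 22 mm deep, 2 mm clear of the heel all round, a 27 mm wide gap on its -x side for the neck. Two sprung brass noses in its sides rub on the heel, so it does not drop home by itself: 5 to 12 N down on the heel brings it to the floor, flush with the rim
- pointer_a_nose (a point): point of the red nose of the brass pointer for tip a, 199 mm from the pocket's middle along -x, 36 mm above the bench, on the +y side, 10 to 20 mm off the centre line; a seated tip ends 4 mm short of it. Its axes are the pocket's; the tip must have the same y. Clamped on a steel rule; do not shift it
- pointer_b_nose (a point): the same for tip b, on the -y side; the two pointers are set independently
- glue_bottle: white glue bottle with a red cap, 61 x 60 x 170 mm, origin under its middle, a bystander
- tape_measure: yellow tape measure, 34 x 82 x 64 mm, origin under its middle, a bystander

How it is judged:
By the outcome, as a careful person would: the job done as asked, in the order asked, and still so for the second after the job is handed in, while the arm keeps its last pose, push and grip.
It also fails if it takes over 48 s, if anything falls off the work surface, if the arm or the gripper's body presses on something with over 40 N, if the wrist force passes 120 N, or if a joint passes its speed limit or range.

### The arm

A 7-joint arm with a two-finger parallel gripper is mounted at the origin on a cart in front of the work surface, level with it; the furniture and walls round the work are solid. World frame = base frame: x ahead of the robot, y to its left, z up, the work surface at z = 0. Lengths are in m, angles in rad, forces in N, time in s.
With the tool pointing down it reaches from about 0.4 to 0.85 m from the base axis. Payload 10.4 kg.
Tool frame: the origin (TCP) lies midway between the tips of the shut fingers; the grasp point (between the pads) lies 19 mm behind it; z points along the fingers, y is the line along which they close (so a half turn about z gives the same grasp; the last joint's range is limited). The gripper opens to 87 mm and grips with 3 to 60 N. Pads are 19 mm wide; open, the fingers measure 117 mm over their backs; the gripper's body (75 mm by 190 mm) begins 51 mm behind the grasp point.
Start: joints at [-1.372, 0.332, -0.065, 1.46, 0.022, 1.35, -0.088], TCP at [0.137, 0.61, 0.223] pointing down, gripper open.
Joint ranges: [-2.6, 2.6], [-0.5, 2.12], [-1.47, 1.34], [0.16, 2.42], [-1.27, 4.41], [0.06, 2.06], [-2.6, 2.6]. Speed limits (rad/s): [2.22, 2.22, 2.79, 2.79, 3.14, 3.14, 3.14].

### API

Orientations are given as a unit quaternion [x, y, z, w].
In Python, from bench import r gives the robot as it stands.
- The arm moves only by the tool arm_command, never from a script. Its argument "moves" is one flat list of numbers, 4 for each row, row after row: the shift along the tool's x, y, z in cm, then the turn about the tool's z in degrees. A call has 1 to 12 rows; each row shifts and turns the commanded pose from where the row before left it, along the tool's axes as they then stand; what a row does not reach is not made up. A row lasts 1/12 s, in which the tool goes at most 41.7 mm and 7.16 degrees, less where a joint would pass 70% of its speed; a pose out of reach is approached as far as the arm can. A call with a gripper value outside its range is refused whole. "fingers" is the opening in per cent of the stroke, from 0 (shut) to 100 (fully open), set as the call begins (left out, the last holds). The fingers move at their own pace and stop on an object; "squeeze" is the grip in N (left out, the last holds). Time passes only in rows, so rows that do not move let the fingers close. It gives the time, the measured TCP pose, the force, the opening and the grip force at its end, in the units of the state.
- r.read_state(): the state, without advancing time (a new reading comes with each control period).
- r.camera(name): name is "side" or "top"; returns the picture (400x640x3 uint8, red, green, blue); there is no depth.
- r.camera_info(name): a dict with "fx", "fy", "cx", "cy" (pixels), "origin" and "attitude" of the camera in the world. Camera axes: x right, y up, looking along -z (the intrinsics and any distortion apply to the point x, -y, -z); pixel columns grow to the right and rows downward; lengths in m; the calibration is good to about 2 mm. A picture is of the moment at which its call begins. camera_info takes no time and is no camera call.
- r.close_job(): hands the job in; it is judged then, once.
The state is a dict: "time": time; "joint_positions": joint angles; "joint_vel": joint speeds; "joint_torque": joint torques, N m; "ee_pos": TCP position; "eef_rot": TCP orientation; "ft_force": force on the tool from outside, world axes, zero at the start; "torque": the same for the moment, N m; "width": finger opening in m; "grip_force": force on a finger pad.
Only numpy, scipy, OpenCV 4.12 (cv2) and the standard library are available. Lean on these libraries where they do the work, as an engineer would, in place of code of your own. Each camera call takes 0.05 s, during which the arm holds its last target. There are 200 camera calls.

## Working session

There is one attempt and no reset: what is moved stays moved. The work goes in short steps, Python scripts to look and compute and a tool call to move; the robot and the scene stay as the last step left them, time stands still between calls to the robot, and variables do not carry over. Pictures are saved under pics/ and viewed, at most 10 in all, crops included, and the job is handed in when it is done.

Besides the shell and the picture viewer there is one more tool, called after "Call:" as name(argument=value, ...) on one line, values as JSON. arm_command: Moves the arm, as the interface text tells. Its arguments: {"type":"object","properties":{"moves":{"type":"array"},"fingers":{"type":"number"},"squeeze":{"type":"number"}},"required":["moves"]}

```bash
mkdir -p pics; cat > h.py <<'E'
import numpy as np, cv2
from scipy.spatial.transform import Rotation as R
from bench import r
def grab(n,f):
    im=r.camera(n); cv2.imwrite(f'pics/{f}.png',im[:,:,::-1]); return im
def cam(n):
    i=r.camera_info(n); a=np.array(i['attitude'],float)
    M=a if a.shape==(3,3) else R.from_quat(a).as_matrix()
    return i,M,np.array(i['origin'])
def ray(n,u,v):
    i,M,o=cam(n); d=M@np.array([(u-i['cx'])/i['fx'],-(v-i['cy'])/i['fy'],-1]); return o,d
def onz(n,u,v,z):
    o,d=ray(n,u,v); return o+d*(z-o[2])/d[2]
def proj(n,p):
    i,M,o=cam(n); c=M.T@(np.array(p)-o); return i['cx']+i['fx']*c[0]/-c[2], i['cy']+i['fy']*c[1]/c[2]
E
python3 - <<'E'
from h import *
for n in('top','side'): grab(n,n+'0'); print(r.camera_info(n))
print(r.read_state())
E
```

```text
{'fx': 450.451497244023, 'fy': 450.451497244023, 'cx': 319.3051183171838, 'cy': 200.8595472703075, 'origin': array([0.32625437, 0.10535096, 1.55201034]), 'attitude': array([ 0.03692255, -0.04048617, -0.70486131,  0.70722565])}
{'fx': 448.45224649210564, 'fy': 448.45224649210564, 'cx': 321.765755954677, 'cy': 201.1187648409802, 'origin': array([ 0.12015982, -1.08592431,  0.54081424]), 'attitude': array([ 0.56294901, -0.08346861, -0.13784829,  0.81062893])}
{'time': 0.1, 'joint_positions': array([-1.37161773,  0.33281504, -0.06466609,  1.46081886,  0.02161064,
        1.34988347, -0.08845587]), 'joint_vel': array([ 7.09782076e-05, -3.07812917e-04, -5.96016639e-04, -2.48432598e-03,
        1.96660307e-03, -1.29387373e-03, -7.32173381e-04]), 'joint_torque': array([ 1.64416335e-03, -6.24542642e+01,  2.47579190e-02, -3.90708911e+01,
       -6.13744673e-02,  3.65411409e-02,  4.23989206e-05]), 'ee_pos': array([0.13743244, 0.60937118, 0.2218478 ]), 'eef_rot': array([ 1.10645853e-01,  9.93859707e-01, -6.13879506e-04, -3.07843680e-05]), 'ft_force': array([-0.9914195 ,  0.3548059 , -0.34011115]), 'torque': array([-0.01103999,  0.01790974, -0.00179798]), 'grip_force': 0.0, 'width': 0.08727844555676154}
```

View pics/top0.png

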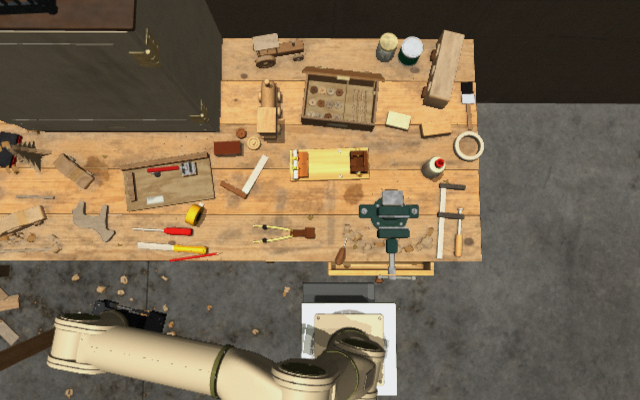

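View pics/side0.png

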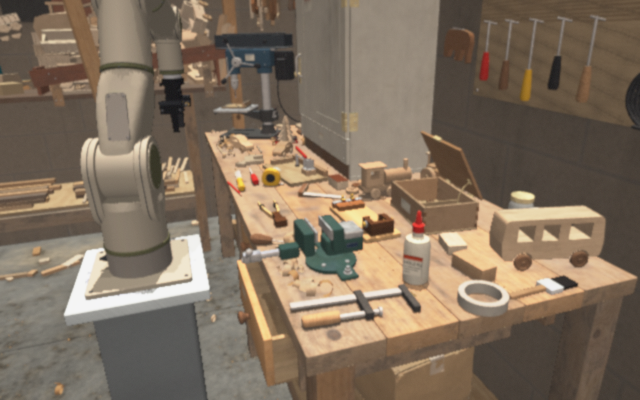

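```bash
python3 - <<'E'
from h import *
im=cv2.imread('pics/top0.png')
a=cv2.resize(im[140:190,280:380],None,fx=7.5,fy=7.5,interpolation=cv2.INTER_CUBIC)[:300]
a=cv2.resize(im[143:183,280:380],(750,300),interpolation=cv2.INTER_CUBIC)
b=cv2.resize(im[214:254,240:340],(750,300),interpolation=cv2.INTER_CUBIC)
cv2.imwrite('pics/crop0.png',np.vstack([a,b]))
for nm,u,v,z in [('heel',310,233,.022),('tipa',253,227,.01),('tipb',253,241,.01),('pock',358,163,.052),('noseline',296,163,.04),('base',345,345,0),('boardL',290,165,.014),('vise',390,220,.05)]: print(nm,onz('top',u,v,z).round(3))
E
```

```text
heel [0.385 0.129 0.022]
tipa [0.405 0.324 0.01 ]
tipb [0.357 0.323 0.01 ]
pock [ 0.621 -0.032  0.052]
noseline [0.622 0.178 0.04 ]
base [0.012 0.01  0.   ]
boardL [0.62  0.2   0.014]
vise [ 0.428 -0.138  0.05 ]
```

View pics/crop0.png

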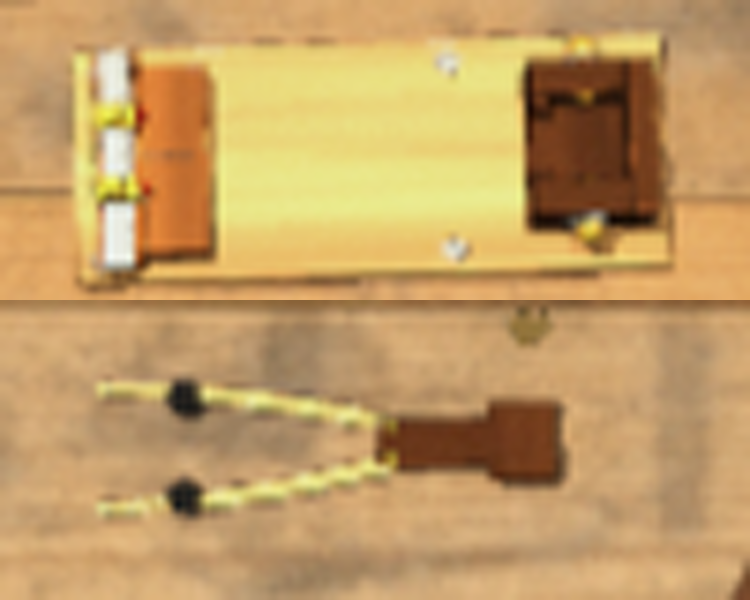

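```bash
cat > m.py <<'E'
from h import *
def world(mask,x0,y0,z,n='top'):
    v,u=np.nonzero(mask); return np.array([onz(n,a+x0,b+y0,z)[:2] for a,b in zip(u,v)])
def big(m):
    k,l,s,c=cv2.connectedComponentsWithStats(m.astype(np.uint8)); return l==1+np.argmax(s[1:,4])
def rect(pts):
    return cv2.minAreaRect((pts*1000).astype(np.float32))
E
python3 - <<'E'
from m import *
im=cv2.imread('pics/top0.png'); H=cv2.cvtColor(im,cv2.COLOR_BGR2HSV).astype(int)
# tweezers
y0,y1,x0,x1=218,250,245,330; h=H[y0:y1,x0:x1]; b=im[y0:y1,x0:x1].astype(int)
blk=(h[...,2]<70)&(np.arange(x0,x1)[None]<275)
k,l,s,c=cv2.connectedComponentsWithStats(blk.astype(np.uint8)); 
for i in range(1,k): print('blk',s[i],onz('top',c[i][0]+x0,c[i][1]+y0,.014).round(4))
dk=big((h[...,2]<125)&(np.arange(x0,x1)[None]>285)&(np.arange(y0,y1)[:,None]>224))
p=world(dk,x0,y0,.022); print('dark',len(p),rect(p)); 
for u in range(288,320): 
    col=np.nonzero(dk[:,u-x0])[0]
    if len(col): print(u,col.min()+y0,col.max()+y0,end=' | ')
# board
y0,y1,x0,x1=143,186,283,377; h=H[y0:y1,x0:x1]; b=im[y0:y1,x0:x1].astype(int)
print()
for v in (150,152,163,175,178): print(v,[tuple(H[v,u]) for u in (285,289,292,300,320,340,370)])
red=((h[...,0]<8)|(h[...,0]>172))&(h[...,1]>150)
wr=np.clip(b[...,2]-np.maximum(b[...,0],b[...,1])*1.0,0,None)
print((h[10:32,10:22,0])); print(wr[10:32,10:22].astype(int))
dk=big(h[...,2]<125); dk[:, :60]=0; print('pocketblk',rect(world(dk,x0,y0,.052)))
E
```

```text
blk [18  7  4  4 13] [0.4063 0.2857 0.014 ]
blk [18 21  3  3  9] [0.3608 0.2855 0.014 ]
dark 193 ((384.7172546386719, 156.1893768310547), (33.84177017211914, 81.33211517333984), 0.1902586817741394)
290 234 234 | 291 231 233 | 292 232 233 | 293 230 236 | 294 230 236 | 295 230 236 | 296 230 236 | 297 230 235 | 298 230 235 | 299 230 235 | 300 230 235 | 301 230 236 | 302 230 236 | 303 230 236 | 304 230 236 | 305 228 237 | 306 228 237 | 307 228 238 | 308 228 238 | 309 228 238 | 310 228 238 | 311 228 238 | 312 228 238 | 313 228 238 | 314 228 237 | 
150 [(np.int64(16), np.int64(116), np.int64(209)), (np.int64(19), np.int64(120), np.int64(213)), (np.int64(18), np.int64(121), np.int64(202)), (np.int64(24), np.int64(123), np.int64(232)), (np.int64(24), np.int64(128), np.int64(234)), (np.int64(23), np.int64(63), np.int64(220)), (np.int64(16), np.int64(107), np.int64(198))]
152 [(np.int64(16), np.int64(115), np.int64(199)), (np.int64(19), np.int64(127), np.int64(189)), (np.int64(16), np.int64(92), np.int64(207)), (np.int64(14), np.int64(184), np.int64(224)), (np.int64(25), np.int64(121), np.int6
[... 2472 characters left out ...]
67  75  79  78  67  69  67]
 [ 41   0   0   0  21  80  79  84  84  80  78  75]
 [ 41   0   0   0  22  90  89  92  93  89  86  84]
 [ 31   1   2   3  12  85  90  92  90  90  86  84]
 [ 21   0   4  16   4  68 117  93  90  90  86  84]
 [  6  10  17  23   1  39 108  80  91  89  86  83]
 [ 11  16  20  19   4  31  62  87  91  90  84  83]
 [ 38   0   0   0   9  71  73  93  91  89  85  86]
 [ 53   0   0   0   4  86  80  93  91  91  84  87]
 [ 49   0   0   0  11  92  80  90  91  91  87  87]
 [ 43   0   0   0  13  92  83  91  91  91  87  85]
 [ 52   0   0   0   8  91  83  93  91  91  87  87]]
pocketblk ((624.0905151367188, -34.02711868286133), (75.61383056640625, 57.7947998046875), 0.2268705517053604)
```

Call:
arm_command(moves=[0,0,0,7,0,0,0,7,0,0,0,7,0,0,0,7,0,0,0,7,0,0,0,7,0,0,0,7,0,0,0,7,0,0,0,7,0,0,0,7,0,0,0,7], fingers=60)

```text
time: 1.02
ee_pos: [0.1374, 0.6095, 0.2221]
eef_rot: [0.707, 0.707, -0.0, 0.0]
ft_force: [-0.2, -0.6, -0.4]
width: 0.0522
grip_force: 0.0
```

```bash
python3 - <<'E'
from m import *
for c in [(290,149.7),(368,147.9),(290.9,180.7),(369,178)]: print(onz('top',*c,.014).round(4))
print('rule',onz('top',280+112/7.5,143+50/7.5,.04)-onz('top',280+120/7.5,143+268/7.5,.04))
# pocket crop: outer block rim corners, cavity corners
for c in [(527,60),(655,60),(527,228),(655,225),(545,105),(625,105),(545,180),(625,180)]: print(c,onz('top',280+c[0]/7.5,143+c[1]/7.5,.052).round(4))
s=r.read_state(); print(s['ee_pos'],R.from_quat(s['eef_rot']).as_matrix().round(3),s['joint_positions'].round(2))
E
```

```text
[0.674  0.2003 0.014 ]
[ 0.6815 -0.0711  0.014 ]
[0.565  0.1961 0.014 ]
[ 0.5755 -0.0737  0.014 ]
rule [0.10049471 0.00452171 0.        ]
(527, 60) [ 0.6618 -0.0065  0.052 ]
(655, 60) [ 0.662  -0.0644  0.052 ]
(527, 228) [ 0.5848 -0.0061  0.052 ]
(655, 225) [ 0.5864 -0.0638  0.052 ]
(545, 105) [ 0.6411 -0.0145  0.052 ]
(625, 105) [ 0.6413 -0.0507  0.052 ]
(545, 180) [ 0.6067 -0.0144  0.052 ]
(625, 180) [ 0.6069 -0.0504  0.052 ]
[0.13743657 0.60946856 0.22209749] [[ 0.001  1.    -0.   ]
 [ 1.    -0.001 -0.001]
 [-0.001 -0.    -1.   ]] [-1.51  0.33  0.12  1.47 -0.04  1.35 -1.4 ]
```

Call:
arm_command(moves=[-3.5,2,0.5,0,-3.5,2,0.5,0,-3.5,2,0.5,0,-3.5,2,0.5,0,-3.5,2,0.5,0,-3.5,2,0.5,0,-3.5,2,0.5,0,-3.5,2,0.5,0,-3.5,2,0.5,0,-3.5,2,0.5,0,-3.5,2,0.5,0,-3.5,2,0.5,0])

```text
time: 2.02
ee_pos: [0.38, 0.189, 0.1623]
eef_rot: [0.705, 0.709, 0.0, -0.0]
ft_force: [1.0, 0.7, 1.2]
width: 0.0518
grip_force: 0.0
```

```bash
python3 - <<'E'
from m import *
s=r.read_state(); print(s['ee_pos'],R.from_quat(s['eef_rot']).as_euler('xyz',degrees=True),s['joint_positions'].round(2))
grab('top','t1');grab('side','s1')
im=cv2.imread('pics/s1.png')
u,v=map(int,proj('side',[.385,.17,.03])); print(u,v)
a=cv2.resize(im[v-60:v+60,u-80:u+80],(800,600),interpolation=cv2.INTER_CUBIC); cv2.imwrite('pics/s1c.png',a)
E
```

```text
[0.37999898 0.18899896 0.16226622] [-1.79995004e+02 -3.12943450e-02  9.02999690e+01] [-1.08 -0.1   0.49  2.06  0.05  1.17 -0.61]
276 211
```

View pics/s1c.png

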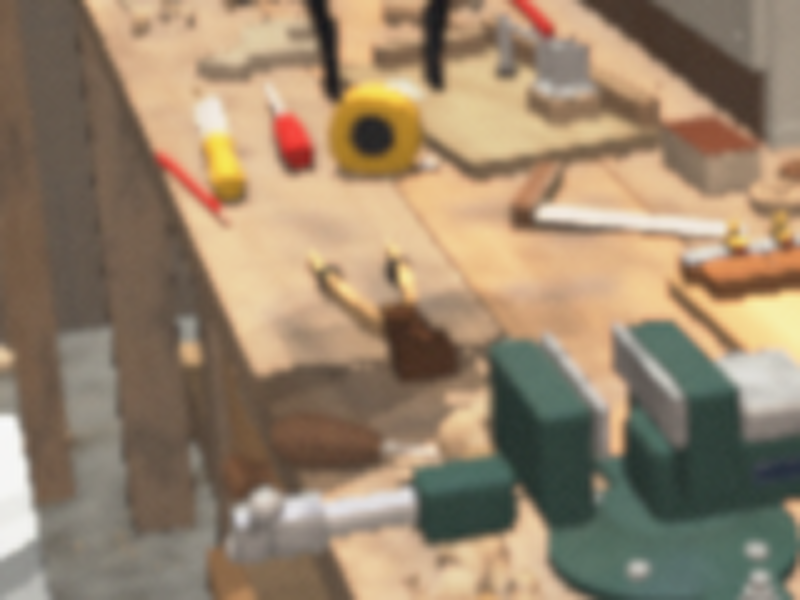

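Call:
arm_command(moves=[-0.8,0.25,3,0,-0.8,0.2,3.5,0,0,0,3.5,0,0,0,3.5,0,0,0,1.6,0,0,0,0.5,0,0,0,0,0])

```text
time: 2.7
ee_pos: [0.3834, 0.1745, 0.0056]
eef_rot: [0.705, 0.709, -0.001, 0.0]
ft_force: [-0.0, 0.3, 0.7]
width: 0.052
grip_force: 0.0
```

Call:
arm_command(moves=[0,0,0,0,0,0,0,0,0,0,0,0,0,0,0,0,0,0,0,0,0,0,0,0], fingers=0, squeeze=40)

```text
time: 3.2
ee_pos: [0.3845, 0.1753, 0.007]
eef_rot: [0.705, 0.709, 0.001, -0.0]
ft_force: [-1.2, 0.2, 6.6]
width: 0.0215
grip_force: 40.0
```

Call:
arm_command(moves=[0,0,-2,0,0,0,-3,0,0,0,-3,0,-2,3,0,0,-2,3,0,0,-2,3,0,0,-2,3,0,0,-2,3,0,0,-2,3,0,0,-2,3,0,0,-2,3,0,0])

```text
time: 4.12
ee_pos: [0.6261, 0.0154, 0.0861]
eef_rot: [0.705, 0.709, -0.0, -0.0]
ft_force: [-0.0, -0.1, -0.1]
width: 0.0216
grip_force: 40.0
```

Call:
arm_command(moves=[0,0,0,-2,0,0,0,0,0,0,0,0,0,0,0,0])

```text
time: 4.45
ee_pos: [0.6243, 0.0173, 0.0864]
eef_rot: [0.693, 0.721, 0.0, -0.001]
ft_force: [-0.6, 0.5, -1.6]
width: 0.0217
grip_force: 40.0
```

```bash
python3 - <<'E'
from m import *
s=r.read_state(); print(s['ee_pos'],R.from_quat(s['eef_rot']).as_euler('xyz',degrees=True),s['joint_positions'].round(2),s['ft_force'])
grab('top','t2');grab('side','s2')
im=cv2.imread('pics/t2.png'); s=cv2.imread('pics/s2.png')
u,v=map(int,proj('side',[.62,.05,.06])); print(u,v)
a=cv2.resize(im[133:193,280:380],(600,360),interpolation=cv2.INTER_CUBIC)
b=cv2.resize(s[v-30:v+10+0,u-50:u+50],(600,240),interpolation=cv2.INTER_CUBIC)
cv2.imwrite('pics/c2.png',np.vstack([a,b]))
E
```

```text
[0.62428    0.01731445 0.08640739] [-1.79961804e+02 -5.53674103e-02  9.23066328e+01] [-0.6   0.5   0.66  1.65 -0.34  1.11  0.19] [-0.60073843  0.47323892 -1.59385131]
363 205
```

View pics/c2.png

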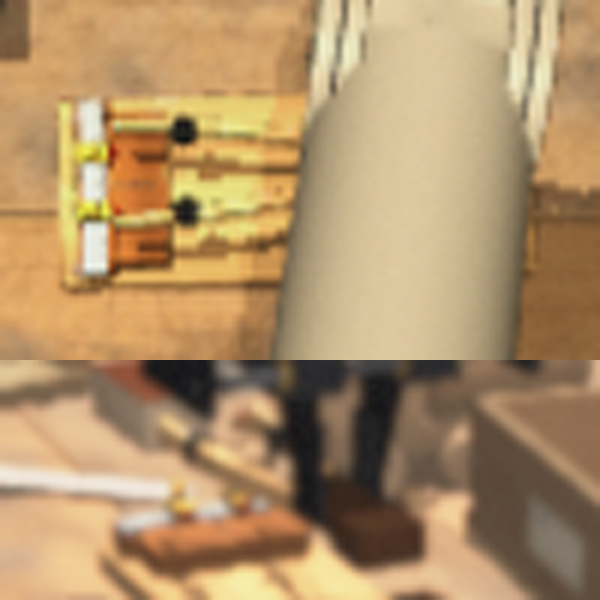

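```bash
python3 - <<'E'
from m import *
im=cv2.imread('pics/top0.png').astype(float); g=im[...,1]
def cross(p,i0,i1,th):
    for i in (range(i0,i1) if i1>i0 else range(i0,i1,-1)):
        j=i+(1 if i1>i0 else -1)
        if (p[i]-th)*(p[j]-th)<=0 and p[i]!=p[j]: return i+(th-p[i])/(p[j]-p[i])*(j-i)
for nm,a,b in(('far',165,140),('near',165,190)):
    P=[]
    for u in range(312,334):
        c=cross(g[:,u],a,b,184)
        if c: P.append(onz('top',u,c,.014)[:2])
    P=np.array(P); k=np.polyfit(P[:,1],P[:,0],1); res=P[:,0]-np.polyval(k,P[:,1]); print(nm,len(P),k, res.std(), 'at y=.1',np.polyval(k,.1))
print('col u=357..359 rows 148-178', g[146:182,357].astype(int),g[146:182,359].astype(int))
print('row v=162,165 cols 345-372', g[162,345:373].astype(int), g[166,345:373].astype(int))
for n,z in (('t2',.0945),):
    m=cv2.imread(f'pics/{n}.png').max(2)[145:180,303:318]; w=np.clip(110-m.astype(float),0,None)
    for a,b in((0,16),(16,35)):
        ww=w[a:b]; v,u=np.mgrid[a:b,0:15]; cu=(ww*u).sum()/ww.sum()+303; cv_=(ww*v).sum()/ww.sum()+145; print('grip',cu,cv_,onz('top',cu,cv_,z))
s=r.read_state();print(s['ee_pos'])
for u,v in((298.8,158.5),(299.6,168.2),(298,158.4),(299,168.2)): print('nose',onz('top',u,v,.036))
E
```

```text
far 22 [-0.02875639  0.68085552] 0.0006163492883302701 at y=.1 0.6779798814073649
near 22 [-0.02125947  0.57556123] 0.00031504685144922073 at y=.1 0.5734352880133637
col u=357..359 rows 148-178 [146 150 198 218 156  68  60  58  62  86  61  41  50  52  51  51  51  50
  49  51  45  50  58  59  61  58 108 159 141 149 170 204 158  84 143 168] [148 156 173 170 118  68  58  59  60  48  32  45  50  50  49  50  52  53
  49  51  54  58  59  59  58 127 179 189 131  91  97 189 150 101 148 173]
row v=162,165 cols 345-372 [208 205 207 206 192  62  59  63  62  61  57  54  51  50  52  50  52  48
  39  72  61  63  74 119 161 159 156 157] [226 225 226 227 207  52  42  46  49  54  56  53  45  57  54  44  47  49
  36  50  63  61  71 109 126 161 165 161]
grip 309.89958158995813 154.68305439330544 [0.63936055 0.12967189 0.0945    ]
grip 310.2172839506173 168.24444444444444 [0.59409229 0.12838764 0.0945    ]
[0.62445424 0.01752237 0.08676335]
nose [0.63848507 0.16853827 0.036     ]
nose [0.6048506  0.16553866 0.036     ]
nose [0.63882144 0.17127679 0.036     ]
nose [0.60484236 0.16758555 0.036     ]
```

```bash
python3 - <<'E'
from m import *
P=[]
for n,p in(('s0',[.628,-.033,.04]),('s2',[.626,-.03,.085])):
    im=cv2.imread(f'pics/{dict(s0="side0",s2="s2")[n]}.png'); u,v=map(int,proj('side',p)); print(n,u-20,v-15)
    P.append(cv2.resize(im[v-15:v+15,u-20:u+20],(400,300),interpolation=cv2.INTER_CUBIC))
im=cv2.imread('pics/top0.png'); P.append(cv2.resize(im[147:177,340:380],(400,300),interpolation=cv2.INTER_CUBIC))
im=cv2.imread('pics/t2.png'); P.append(cv2.resize(im[147:177,285:325],(400,300),interpolation=cv2.INTER_CUBIC))
cv2.imwrite('pics/c3.png',np.vstack([np.hstack(P[:2]),np.hstack(P[2:])]))
def cors(c,ax,z):  # heel corners rear face
    ax=np.array(ax)/np.hypot(*ax); yv=np.array([-ax[1],ax[0]])
    return [proj('side',[*(c+ax*.016+yv*s*.018),zz]) for zz in(z,z+.022) for s in(-1,1)]
for a in (2.3,3.9):
    t=np.radians(a); ax=np.array([np.sin(t),-np.cos(t)]); c=np.array([.62445,.0175])+ax*.045
    print(a,c,np.round(cors(c,ax,.080),1).tolist())
E
```

```text
s0 357 206
s2 356 191
2.3 [ 0.62625593 -0.02746375] [[373.4, 210.6], [385.1, 208.7], [373.6, 203.1], [385.3, 201.2]]
3.9 [ 0.62751069 -0.02739579] [[374.1, 210.6], [385.5, 208.5], [374.2, 203.1], [385.8, 201.1]]
```

View pics/c3.png

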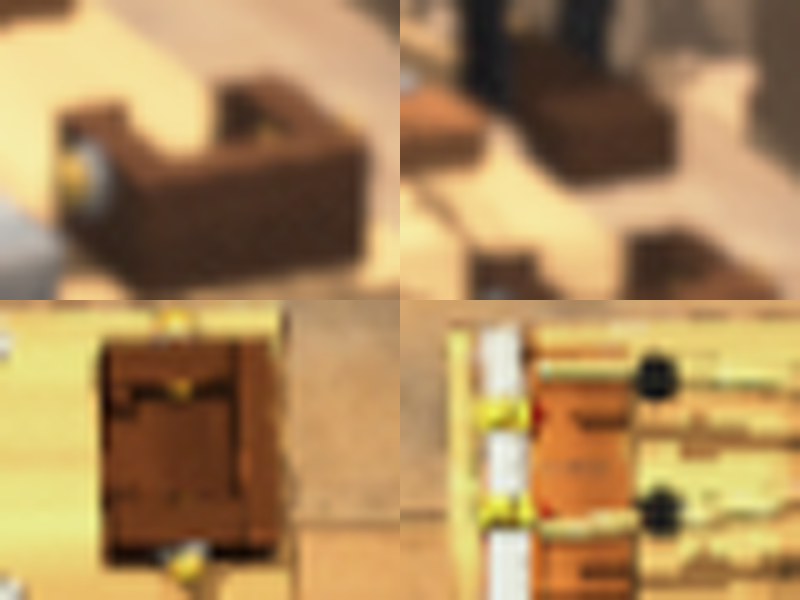

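```bash
python3 - <<'E'
from m import *
print('pocket top',onz('top',357.9,160.1,.052))
print('side rim rear mid',onz('side',382,221.5,.052),'L',onz('side',371.3,223,.052),'R',onz('side',392.7,220,.052))
print('side heel rear top mid',onz('side',377.5,203.4,.102),onz('side',377.7,207.9,.08))
E
```

```text
pocket top [ 0.63051148 -0.03219916  0.052     ]
side rim rear mid [ 0.62686013 -0.06249225  0.052     ] L [ 0.59533119 -0.06137159  0.052     ] R [ 0.65881323 -0.06362798  0.052     ]
side heel rear top mid [ 0.61783889 -0.05008785  0.102     ] [ 0.62837917 -0.03016106  0.08      ]
```

Call:
arm_command(moves=[-0.4,0.3,0.5,0,-0.4,0.3,1,0.5,0,0,0.7,0,0,0,0,0,0,0,0,0,0,0,0,0])

```text
time: 5.05
ee_pos: [0.6313, 0.0085, 0.0644]
eef_rot: [0.696, 0.718, -0.0, -0.0]
ft_force: [0.4, 0.1, -1.0]
width: 0.0214
grip_force: 40.0
```

```bash
python3 - <<'E'
from m import *
s=r.read_state(); print(s['ee_pos'],R.from_quat(s['eef_rot']).as_euler('xyz',degrees=True),s['ft_force'])
grab('top','t3');grab('side','s3')
im=cv2.imread('pics/s3.png'); t=cv2.imread('pics/t3.png')
P=[cv2.resize(im[200:240,350:403],(795,600)[:1]+(600,),interpolation=cv2.INTER_CUBIC)]
cv2.imwrite('pics/c4.png',P[0])
m=t.max(2)[145:180,303:318]; w=np.clip(110-m.astype(float),0,None)
for a,b in((0,18),(18,35)):
    ww=w[a:b]; v,u=np.mgrid[a:b,0:15]; cu=(ww*u).sum()/ww.sum()+303; cv_=(ww*v).sum()/ww.sum()+145; print('grip',cu,cv_,onz('top',cu,cv_,.07))
E
```

```text
[0.63126167 0.00845508 0.06440048] [-1.79983139e+02  1.25286987e-03  9.17895196e+01] [ 0.36518614  0.13496123 -1.01301465]
grip 312.76557550158395 153.6958817317846 [0.6480269  0.12050371 0.07      ]
grip 312.5541760722348 167.22121896162528 [0.60208855 0.12099553 0.07      ]
```

View pics/c4.png

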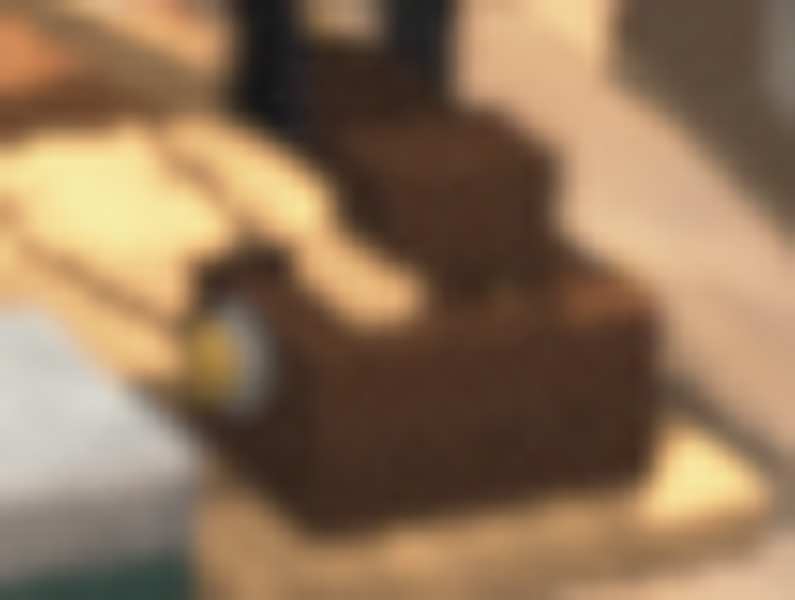

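```bash
python3 - <<'E'
from m import *
print(onz('side',381.1,211,.0795),onz('side',381.6,220.5,.052))
print('corners heel',onz('side',350+392/15-.5,200+190/15-.5,.0795),onz('side',350+555/15-.5,200+155/15-.5,.0795))
print('blk',onz('side',350+310/15-.5,200+345/15-.5,.052),onz('side',350+655/15-.5,200+285/15-.5,.052))
E
```

```text
[ 0.62769321 -0.05339005  0.0795    ] [ 0.62886863 -0.0557899   0.052     ]
corners heel [ 0.61022008 -0.05569845  0.0795    ] [ 0.64520152 -0.05098803  0.0795    ]
blk [ 0.59387506 -0.05713257  0.052     ] [ 0.66486089 -0.05455546  0.052     ]
```

Call:
arm_command(moves=[0.05,0.08,0.3,0,0,0,0.3,0,0,0,0.2,0,0,0,0.2,0,0,0,0,0])

```text
time: 5.57
ee_pos: [0.6328, 0.0101, 0.0561]
eef_rot: [0.696, 0.718, 0.001, -0.0]
ft_force: [-6.3, 4.0, 16.2]
width: 0.0214
grip_force: 40.0
```

Call:
arm_command(moves=[0.1,-0.1,0,0,0,0,0,0])

```text
time: 5.73
ee_pos: [0.6325, 0.0102, 0.0562]
eef_rot: [0.696, 0.718, 0.001, 0.001]
ft_force: [-0.9, 1.5, 10.8]
width: 0.0218
grip_force: 40.0
```

Call:
arm_command(moves=[0.05,-0.05,0.15,0,0,0,0.15,0,0,0,0,0])

```text
time: 5.98
ee_pos: [0.6326, 0.0109, 0.0541]
eef_rot: [0.696, 0.718, 0.002, 0.001]
ft_force: [-4.6, 1.5, 19.1]
width: 0.0219
grip_force: 40.0
```

```bash
python3 - <<'E'
from m import *
s=r.read_state(); print(s['ee_pos'],R.from_quat(s['eef_rot']).as_euler('xyz',degrees=True),s['ft_force'],s['torque'])
grab('top','t4');grab('side','s4')
im=cv2.imread('pics/s4.png'); t=cv2.imread('pics/t4.png')
a=cv2.resize(im[205:238,360:400],(400,330),interpolation=cv2.INTER_CUBIC)
b=cv2.resize(im[180:213,325:365],(400,330),interpolation=cv2.INTER_CUBIC)
c=cv2.resize(t[145:172,290:350],(800,270)[:1]+(270,),interpolation=cv2.INTER_CUBIC)
cv2.imwrite('pics/c5.png',np.vstack([np.hstack([a,b]),c]))
m=t.max(2)[145:180,303:318]; w=np.clip(110-m.astype(float),0,None)
for a,b in((0,18),(18,35)):
    ww=w[a:b]; v,u=np.mgrid[a:b,0:15]; cu=(ww*u).sum()/ww.sum()+303; cv_=(ww*v).sum()/ww.sum()+145; print('grip',cu,cv_,onz('top',cu,cv_,.06))
E
```

```text
[0.63255033 0.01087168 0.05413264] [ 1.79749173e+02 -7.28507159e-02  9.18111422e+01] [-4.64965034  1.52336097 19.10731651] [ 0.01134955  0.7297154  -0.03188844]
grip 312.250430292599 154.7263339070568 [0.64665667 0.1223254  0.06      ]
grip 312.7035755478662 167.90542099192618 [0.60162056 0.12058833 0.06      ]
```

View pics/c5.png

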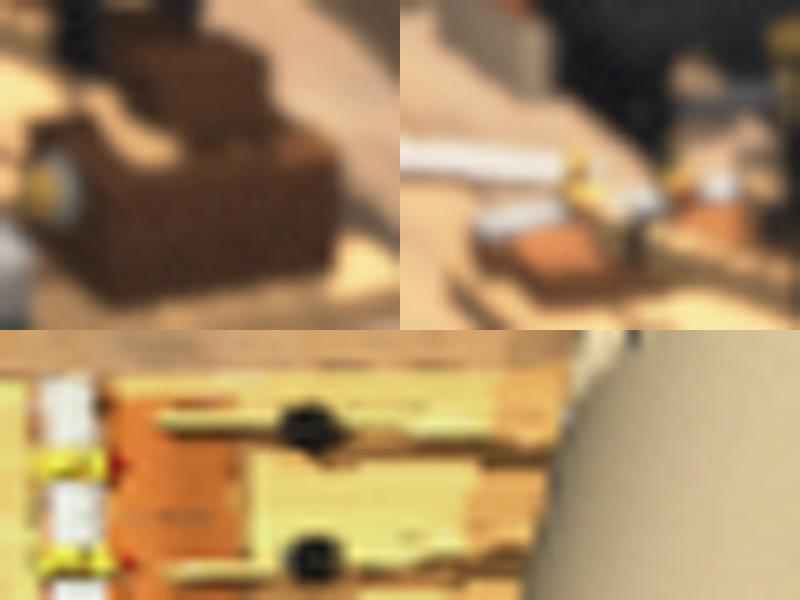

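```bash
python3 - <<'E'
from m import *
t=cv2.imread('pics/t4.png'); t0=cv2.imread('pics/top0.png')
print(t[152:157,296:307,1]); print(t[166:172,296:307,1])
for u in (300.5,301,301.5): print('tip',u,onz('top',u,154,.058).round(4),onz('top',u,169,.058).round(4))
for u in (298.5,299,299.5): print('nose',u,onz('top',u,158.3,.036).round(4),onz('top',u,168,.036).round(4))
a,b=onz('top',312.4,154.7,.06),onz('top',301,154,.058); print(a-b)
for u in (350,351,352,363.8,368): print('blk',u,onz('top',u,163,.052).round(4))
# grips raw black extents
print(t[150:172,306:320].max(2))
E
```

```text
[[201  70  83 135 137 135 140 106 106 116 135]
 [211  94  95 126 132 154 199 188 189 190 194]
 [223 137 110 126 128 130 141 141 142 140 137]
 [210 150 116 126 127 117  91  58  56  55  50]
 [200 152 101 125 127 125 115  96  94  93  96]]
[[187 210 131 133 130 127 115 109 104 107 111]
 [153 225 140  92 130 127 117 108 106 107 112]
 [152 228 162  53 104 134 155 170 196 191 192]
 [102 159 114 100 114 132 153 169 165 153 145]
 [201 193 114 110 130 129 122 101  80  67  61]
 [234 225 126 102 129 126 114  94  94  93  97]]
tip 300.5 [0.6494 0.162  0.058 ] [0.5981 0.1616 0.058 ]
tip 301 [0.6494 0.1603 0.058 ] [0.5981 0.1599 0.058 ]
tip 301.5 [0.6494 0.1586 0.058 ] [0.5981 0.1583 0.058 ]
nose 298.5 [0.6392 0.1696 0.036 ] [0.6055 0.1693 0.036 ]
nose 299 [0.6392 0.1679 0.036 ] [0.6055 0.1676 0.036 ]
nose 299.5 [0.6392 0.1661 0.036 ] [0.6055 0.1659 0.036 ]
[-0.00267221 -0.03850115  0.002     ]
blk 350 [ 0.6204 -0.0054  0.052 ]
blk 351 [ 0.6204 -0.0088  0.052 ]
blk 352 [ 0.6205 -0.0122  0.052 ]
blk 363.8 [ 0.6206 -0.0521  0.052 ]
blk 368 [ 0.6207 -0.0663  0.052 ]
[[233 233 232 232 233 234 233 233 23
[... 562 characters left out ...]
9 192 232 233 232 232 233 233 234 233 232 232 233]
 [197 204 191 232 233 232 232 232 232 233 232 233 232 233]
 [197 199 191 233 231 233 232 233 232 233 233 233 232 233]
 [195 198 196 232 233 233 233 232 232 233 233 233 233 233]
 [198 199 203 232 233 233 233 232 232 232 233 233 232 232]
 [197 199 203 232 232 227 180 152 164 212 233 232 233 229]
 [196 196 185 233 227 175  79  36  56 146 231 233 232 230]
 [195 182 151 230 223 127  37  37  42 126 232 232 232 232]
 [223 220 211 231 223 114  37  37  50 106 177 162 175 195]
 [166 169 167 171 171 133  51  24  37  98 148 112 121 145]
 [106 103  95 125 156 157 107 101 110 151 168 163 177 180]
 [172 160 141 173 184 180 171 156 173 184 193 221 226 224]]
```

Call:
arm_command(moves=[0,0,-0.6,0,0.25,0.22,0,0,0,0,0,0,0,0,0.3,0,0,0,0.3,0,0,0,0,0])

```text
time: 6.58
ee_pos: [0.6332, 0.0134, 0.0536]
eef_rot: [0.696, 0.718, 0.001, -0.0]
ft_force: [-10.8, 2.5, 26.4]
width: 0.0219
grip_force: 40.0
```

Call:
arm_command(moves=[0,0,-0.25,0,0,0,0,0])

```text
time: 6.75
ee_pos: [0.633, 0.0132, 0.0543]
eef_rot: [0.696, 0.718, 0.0, 0.0]
ft_force: [-0.8, 1.6, 7.6]
width: 0.0214
grip_force: 40.0
```

Call:
arm_command(moves=[0,0,0,0,0,0,0,0,0,0,-1,0,0,0,-3,0,0,0,-4,0], fingers=45)

```text
time: 7.17
ee_pos: [0.6305, 0.0129, 0.1323]
eef_rot: [0.696, 0.718, -0.003, -0.002]
ft_force: [1.7, 0.7, -0.5]
width: 0.0383
grip_force: 0.0
```

Call:
arm_command(moves=[3.5,-1.8,0,0,3.5,-1.8,0,0,3.5,-1.8,0,0,3.5,-1.8,0,0,3.5,-1.8,0,0,3.5,-1.8,0,0,3.5,-1.8,0,0,3.5,-1.8,0,0])

```text
time: 7.83
ee_pos: [0.4788, 0.2897, 0.1346]
eef_rot: [0.696, 0.718, 0.0, -0.0]
ft_force: [0.6, -0.2, -0.0]
width: 0.0393
grip_force: 0.0
```

```bash
python3 - <<'E'
from m import *
s=r.read_state(); print(s['ee_pos'],R.from_quat(s['eef_rot']).as_euler('xyz',degrees=True),s['ft_force'])
ims=[grab('top',f't5{i}').astype(float) for i in range(4)]; t=np.mean(ims,0).astype(np.uint8)[:,:,::-1]; cv2.imwrite('pics/t5.png',t)
sd=np.mean([grab('side',f's5{i}').astype(float) for i in range(4)],0).astype(np.uint8)[:,:,::-1]; cv2.imwrite('pics/s5.png',sd)
a=cv2.resize(t[143:183,280:380],(800,320),interpolation=cv2.INTER_CUBIC)
b=cv2.resize(sd[205:240,360:400],(320,280),interpolation=cv2.INTER_CUBIC)
c=cv2.resize(sd[185:220,330:390],(480,280),interpolation=cv2.INTER_CUBIC)
cv2.imwrite('pics/c6.png',np.vstack([a,np.hstack([b,c])]))
E
```

```text
[0.47883569 0.28968323 0.1345693 ] [ 1.79984663e+02 -1.90361044e-02  9.17743671e+01] [ 0.59796579 -0.24708181 -0.03830899]
```

View pics/c6.png

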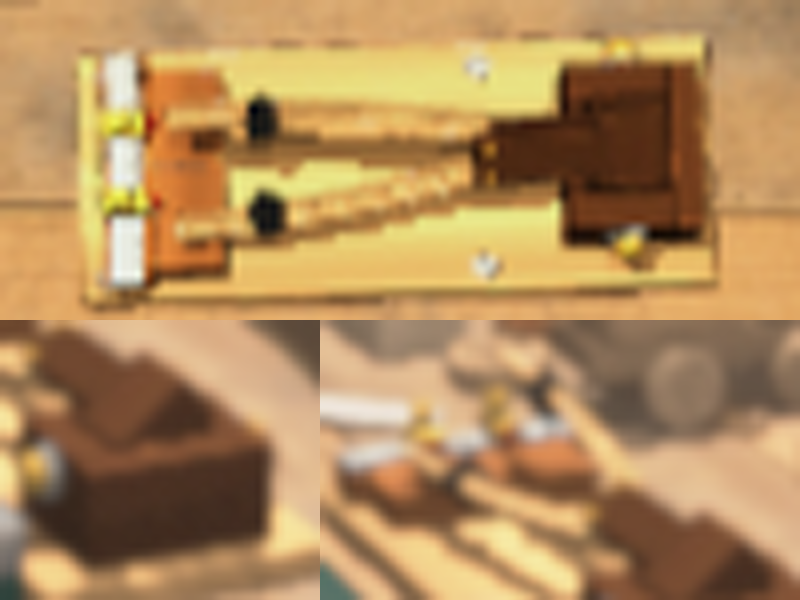

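Call:
arm_command(moves=[-3.6,1.6,0,0,-3.6,1.6,0,0,-3.6,1.6,0,0,-3.6,1.6,0,0,-3.6,1.6,0,0,-3.6,1.6,0,0,-3.6,1.6,0,0,-3.6,1.6,0,0,-3.8,1.5,0,0,0,0,2,0,0,0,1.5,0,0,0,0,0], fingers=0, squeeze=10)

```text
time: 9.23
ee_pos: [0.6314, -0.0352, 0.096]
eef_rot: [0.697, 0.717, -0.002, -0.001]
ft_force: [-0.2, 1.4, -0.7]
width: 0.0004
grip_force: 0.0
```

Call:
arm_command(moves=[0.5,0.05,1,0,0,0,0.8,0,0,0,0.5,0,0,0,0.5,0,0,0,0.3,0,0,0,0,0])

```text
time: 9.73
ee_pos: [0.6335, -0.0287, 0.071]
eef_rot: [0.696, 0.718, 0.0, -0.0]
ft_force: [-13.4, -0.6, 29.1]
width: 0.0004
grip_force: 13.9
```

Call:
arm_command(moves=[0,0,-2,0,0,0,-4,0,3.5,-1.8,0,0,3.5,-1.8,0,0,3.5,-1.8,0,0,3.5,-1.8,0,0,3.5,-1.8,0,0,3.5,-1.8,0,0,3.5,-1.8,0,0,3.5,-1.8,0,0], fingers=45)

```text
time: 10.57
ee_pos: [0.4796, 0.2492, 0.1285]
eef_rot: [0.696, 0.718, 0.001, -0.0]
ft_force: [0.6, 0.1, 0.1]
width: 0.0388
grip_force: 0.0
```

```bash
python3 - <<'E'
from m import *
s=r.read_state(); print(s['ee_pos'],s['time'])
t=np.mean([grab('top',f't6{i}').astype(float) for i in range(4)],0).astype(np.uint8)[:,:,::-1]; cv2.imwrite('pics/t6.png',t)
sd=np.mean([grab('side',f's6{i}').astype(float) for i in range(4)],0).astype(np.uint8)[:,:,::-1]; cv2.imwrite('pics/s6.png',sd)
def enh(x): return np.clip((x.astype(float)/255)**0.55*255*1.1,0,255).astype(np.uint8)
t5=cv2.imread('pics/t5.png'); s5=cv2.imread('pics/s5.png')
f=lambda x,w,h:cv2.resize(enh(x),(w,h),interpolation=cv2.INTER_CUBIC)
cv2.imwrite('pics/c7.png',np.vstack([np.hstack([f(t5[148:176,338:370],343,300),f(t[148:176,338:370],343,300)])[:, :686],np.hstack([f(s5[205:240,360:400],343,300),f(sd[205:240,360:400],343,300)])]))
E
```

```text
[0.47958837 0.24916707 0.12853826] 10.5667
```

View pics/c7.png

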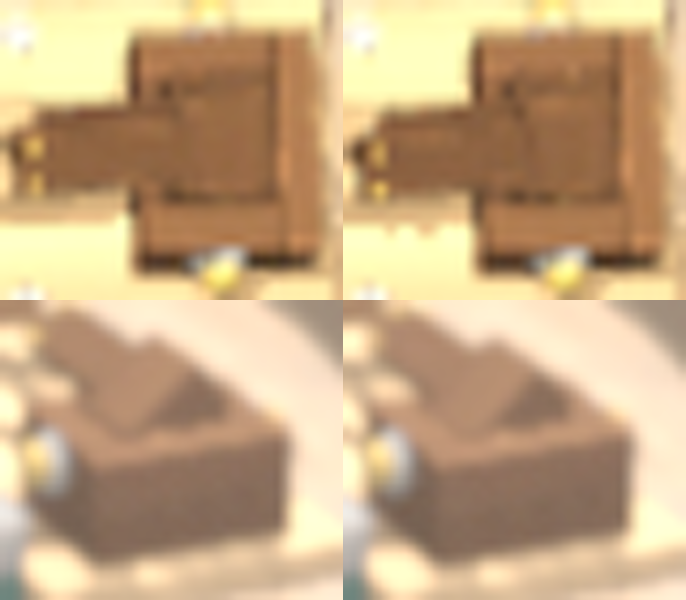

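```bash
python3 - <<'E'
from m import *
t=cv2.imread('pics/t6.png').astype(int)
print('neck',onz('top',345.6,161.7,.06),'neckend',onz('top',340.7,162,.06))
d=t[...,2]-t[...,1]
print('R-G'); print(d[154:173,295:304])
print('S', (t[...,1])[154:173,295:304])
E
```

```text
neck [0.62324638 0.00998323 0.06      ] neckend [0.62215334 0.02648044 0.06      ]
R-G
[[ -1   3  39  85  92  93  94  89  86]
 [ -1   5  38  84  92  93  94  90  86]
 [ 11  12  33  75  92  93  95  88  76]
 [ 11   7  14  94 106  81  68  67  61]
 [ 15  16   5 107  97  81  56  57  53]
 [ 31  28  22  85  91  80  45  56  51]
 [  5  10  22  66  89  86  56  65  61]
 [ -1   1  18  69  86  89  75  74  68]
 [ -2   0  21  69  88  90  86  81  73]
 [ -2   0  19  68  75  79  73  63  60]
 [ -2   0  21  79  80  86  83  77  76]
 [ -2   0  22  88  88  92  92  90  86]
 [  3   4  13  86  90  91  91  89  87]
 [  5  14   5  69 117  91  90  89  86]
 [ 17  24   1  39 108  80  91  89  86]
 [ 21  20   4  31  63  86  91  90  84]
 [ -2  -1   9  71  73  93  88  80  76]
 [ -2  -2   6  86  81  93  86  67  62]
 [ -2  -2  10  91  80  91  85  60  46]]
S [[234 224 137 112 127 129 124 118 110]
 [233 211 151 116 126 129 125 118 110]
 [214 203 154 102 127 128 124 115  96]
 [215 198 199  69 110 122 153 148 141]
 [187 169 220  40  77 132 164 153 157]
 [136 164 180  60 108 144 181 152 157]
 [207 194 150  74 134 131 135 118 118]
 [233 223 178 134 139 124  94  90  81]
 [235 228 175 157 137 127 108 101  89]
 [233 217 181 154 136 127 111  93  86]
 [234 225 186 142 136 127 121 108 102]
 [235 230 185 135 136 130 126 118 113]
 [225 190 212 133 134 130 126 118 110]
 [220 155 225 139  94 130 128 118 112]
 [177 152 229 163  54 104 127 120 111]
 [104 102 160 115 100 116 127 119 112]
 [206 204 194 115 109 129 131 134 127]
 [235 235 226 128 101 129 132 141 151]
 [235 233 211 121 102 132 129 136 175]]
```

Call:
arm_command(moves=[-3.5,2,0,0,-3.5,2,0,0,-3.5,2,0,0,-3.5,2,0,0,-3.5,2,0,0,-3.5,2,0,0,-3.5,1.8,0,0,0,0,2,0,0,0,3,0,0,0,2,0,0,0,0.7,0,0,0,0,0], fingers=60)

```text
time: 11.97
ee_pos: [0.6253, 0.0058, 0.0494]
eef_rot: [0.696, 0.718, -0.001, -0.001]
ft_force: [0.0, -0.3, 0.0]
width: 0.0522
grip_force: 0.0
```

Call:
arm_command(moves=[0.4,0,0,0,0,0,0,0,0,0,0,0,0,0,0,0,0,0,0,0,0,0,0,0], fingers=0, squeeze=40)

```text
time: 12.47
ee_pos: [0.6266, 0.0108, 0.0517]
eef_rot: [0.696, 0.718, 0.0, 0.0]
ft_force: [0.1, -0.2, 2.3]
width: 0.0282
grip_force: 39.6
```

Call:
arm_command(moves=[0,0,-0.5,0,0,0,-1,0,0,0,-1,0,0,0,0,0,0,0,0,0])

```text
time: 12.88
ee_pos: [0.6268, 0.0108, 0.0771]
eef_rot: [0.696, 0.718, 0.001, 0.0]
ft_force: [-0.4, -0.1, -1.3]
width: 0.0287
grip_force: 39.7
```

```bash
cat > q.py <<'E'
from m import *
import sys
def q(name,z):
    s=r.read_state(); e=s['ee_pos']; yaw=R.from_quat(s['eef_rot']).as_euler('xyz',degrees=True)[2]-90
    t=np.mean([grab('top',f'{name}{i}').astype(float) for i in range(3)],0)[:,:,::-1]; cv2.imwrite(f'pics/{name}.png',t)
    m=t.max(2)[145:180,303:320]; w=np.clip(90-m,0,None); G=[]
    k,l,st,c=cv2.connectedComponentsWithStats((m<75).astype(np.uint8))
    for i in sorted(np.argsort(-st[1:,4])[:2]+1, key=lambda i:c[i][1]):
        x0,y0,ww,hh=st[i][:4]; sl=np.s_[max(y0-1,0):y0+hh+1,max(x0-1,0):x0+ww+1]; W=w[sl]; v,u=np.mgrid[sl]
        cu=(W*u).sum()/W.sum()+303; cv_=(W*v).sum()/W.sum()+145; G.append(onz('top',cu,cv_,z+.0145)); print('grip',st[i],round(cu,2),round(cv_,2),G[-1].round(4))
    g=(G[0]+G[1])/2; print('TCP',e.round(4),'yaw',yaw.round(2),'F',s['ft_force'].round(1),'width',s['width'],'gripmid',g.round(4),'sep',(G[0]-G[1])[:2].round(4),'yaw from TCP',np.degrees(np.arctan2(-(g-e)[0],(g-e)[1])).round(2),'t',s['time'])
    return t,g,e
E
python3 - <<'E'
from q import *
t,g,e=q('t7',.0675)
t=t.astype(int)
print(t[148:176,296:306,1])
E
```

```text
grip [ 8  9  3  5 12] 312.28 155.81 [0.6383 0.1219 0.082 ]
grip [ 8 20  4  6 16] 312.89 167.39 [0.5993 0.1197 0.082 ]
TCP [0.6268 0.0108 0.0771] yaw 1.79 F [-0.4 -0.1 -1.3] width 0.028702607077680277 gripmid [0.6188 0.1208 0.082 ] sep [0.039  0.0022] yaw from TCP 4.18 t 12.8833
[[157 156 157 156 147 144 143 147 150 149]
 [178 138 149 172 174 174 166 175 177 177]
 [190 121 157 205 207 206 201 203 204 203]
 [209 104 123 178 179 177 172 171 171 173]
 [201  71  84 134 136 133 128 121 120 123]
 [211  93  95 125 129 128 118 119 118 121]
 [222 136 110 122 121 155 151 153 152 155]
 [209 148 117 124 130 166 168 173 176 179]
 [201 152 101 126 140 173 162 161 172 178]
 [196 198  68 113 131 133 123 116 122 128]
 [166 218  41  79 124 103  99  92  91  92]
 [163 179  58 106 119 111 106  96  94  96]
 [192 148  73 131 116 112 108  98  91  72]
 [221 176 132 135 120 112 106 100  94  79]
 [227 172 157 136 124 112 108 101  98  91]
 [214 178 153 134 125 116  99  99  97  92]
 [224 185 141 134 127 123 110 106 102 102]
 [228 183 133 135 130 125 118 109 106 108]
 [188 209 131 135 128 125 117 110 106 108]
 [153 225 139  93 128 129 135 133 140 139]
 [151 228 160  52 101 136 166 158 164 162]
 [101 159 113  98 115 141 183 174 184 187]
 [202 192 114 107 128 135 160 153 139 133]
 [234 225 125 101 127 125 119 109  67  56]
 [232 210 122  99 129 125 105  94  60  50]
 [231 200 121 105 130 124 115 107  92  74]
 [233 216 122 106 130 128 118 112 107 101]
 [232 209 125 118 130 128 119 114 110 110]][ WARN:0@5.715] global loadsave.cpp:1063 imwrite_ Unsupported depth image for selected encoder is fallbacked to CV_8U.
```

Call:
arm_command(moves=[0,0,-3,0,1.4,-2.4,0,0,1.6,-2.4,0,0,1.6,-2.4,0,0,1.6,-2.4,0,0,1.6,-2.4,1,0,1.6,-2.4,2,0,0,0,3,0,0,0,2,0,0,0,0.8,0,0,0,0,0])

```text
time: 13.95
ee_pos: [0.4792, 0.1008, 0.0173]
eef_rot: [0.696, 0.718, -0.0, -0.0]
ft_force: [-0.1, 0.9, 2.8]
width: 0.0273
grip_force: 39.7
```

Call:
arm_command(moves=[0,0,0,0,0,0,0,0,0,0,0.6,0,0,0,0.6,0,0,0,0,0,0,0,0,0], fingers=60)

```text
time: 14.45
ee_pos: [0.479, 0.0999, 0.0055]
eef_rot: [0.696, 0.718, -0.001, -0.0]
ft_force: [0.5, 0.2, -0.7]
width: 0.0509
grip_force: 0.0
```

```bash
python3 - <<'E'
from q import *
s=r.read_state(); print(s['ee_pos'],s['width'],s['ft_force'])
t=np.mean([grab('top',f't8{i}').astype(float) for i in range(3)],0)[:,:,::-1]; cv2.imwrite('pics/t8.png',t.astype(np.uint8))
m=t.max(2); y0,y1,x0,x1=185,220,270,300
k,l,st,c=cv2.connectedComponentsWithStats((m[y0:y1,x0:x1]<75).astype(np.uint8))
for i in range(1,k):
    if st[i][4]>5: u,v=c[i]; print(st[i],onz('top',u+x0,v+y0,.0145).round(4))
E
```

```text
[0.47897616 0.09990951 0.00553226] 0.0509422262217888 [ 0.4648416   0.16817565 -0.6778809 ]
[15 11  4  5 14] [0.5041 0.211  0.0145]
[15 24  4  6 15] [0.4586 0.2104 0.0145]
```

Call:
arm_command(moves=[0,0,0,0,0,0,0,0,0,0,0,0,0,0,0,0,0,0,0,0,0,0,0,0], fingers=0, squeeze=50)

```text
time: 15.1
ee_pos: [0.4795, 0.1003, 0.0061]
eef_rot: [0.696, 0.718, 0.0, 0.0]
ft_force: [0.5, -0.0, 1.0]
width: 0.0215
grip_force: 50.0
```

```bash
python3 - <<'E'
from q import *
s=r.read_state(); print(s['ee_pos'],s['width'],s['ft_force'],R.from_quat(s['eef_rot']).as_euler('xyz',degrees=True))
t=np.mean([grab('top',f't9{i}').astype(float) for i in range(3)],0)[:,:,::-1]
m=t.max(2); y0,y1,x0,x1=185,220,270,300
k,l,st,c=cv2.connectedComponentsWithStats((m[y0:y1,x0:x1]<75).astype(np.uint8))
for i in range(1,k):
    if st[i][4]>5: u,v=c[i]; print(st[i],onz('top',u+x0,v+y0,.0145).round(4))
E
```

```text
[0.47953515 0.10030232 0.00613846] 0.02150879767488777 [ 0.51309904 -0.00407551  0.98655131] [ 1.79982250e+02 -1.08481612e-02  9.17909766e+01]
[15 13  4  5 14] [0.4972 0.211  0.0145]
[15 27  4  4 12] [0.4523 0.2094 0.0145]
```

Call:
arm_command(moves=[0,0,-3,0,0,0,-4,0,0,0,-2.5,0,-1.6,2.5,0,0,-1.6,2.5,0,0,-1.6,2.5,0,0,-1.6,2.5,0,0,-1.6,2.5,0,0,-1.4,2.2,0,0,0,0,2,0,0,0,1.5,0.2,0,0,0,0])

```text
time: 16.25
ee_pos: [0.6272, 0.0105, 0.0625]
eef_rot: [0.697, 0.717, -0.002, -0.002]
ft_force: [-2.0, 0.7, -1.9]
width: 0.0215
grip_force: 50.0
```

```bash
python3 - <<'E'
from q import *
t,g,e=q('ta',.06)
t=t.astype(int)
print(t[150:158,297:306,1]);print(t[166:174,297:306,1])
E
```

```text
grip [ 8  8  4  4 12] 312.2 154.27 [0.6451 0.1223 0.0745]
grip [ 8 21  4  4 11] 312.51 167.54 [0.6002 0.1211 0.0745]
TCP [0.6272 0.0105 0.0625] yaw 1.55 F [-2.   0.7 -1.9] width 0.021546625800518446 gripmid [0.6226 0.1217 0.0745] sep [0.0449 0.0013] yaw from TCP 2.35 t 16.25
[[122 158 205 206 206 201 203 203 203]
 [104 124 178 180 177 170 165 166 168]
 [ 71  83 134 147 180 174 169 169 171]
 [ 95  95 125 137 166 170 170 173 172]
 [137 110 125 125 111 114 112 113 111]
 [149 117 126 123  96  89  83  81  79]
 [152 101 125 125 108 101  83  64  65]
 [197  68 113 126 120 113 100  89  92]]
[[210 133 133 129 126 116 110 106 107]
 [224 139  93 126 119 116 115 109 115]
 [228 160  53 110 165 189 188 194 195]
 [159 115  99 116 139 161 153 152 148]
 [192 113 107 125 113  95  88  80  79]
 [224 126 100 126 116  96  66  62  64]
 [210 121 101 129 122 110  90  66  56]
 [200 121 103 130 126 117 109  98  94]][ WARN:0@5.510] global loadsave.cpp:1063 imwrite_ Unsupported depth image for selected encoder is fallbacked to CV_8U.
```

Call:
arm_command(moves=[0,0.3,0,0,0,0,0.3,0,0,0,0.3,0,0,0,0,0,0,0,0,0])

```text
time: 16.82
ee_pos: [0.6321, 0.0111, 0.0599]
eef_rot: [0.697, 0.717, -0.0, -0.0]
ft_force: [-1.3, 0.3, -0.6]
width: 0.0218
grip_force: 50.0
```

Call:
arm_command(moves=[0,-0.15,0,0,0,0,0,0,0,0,0,0])

```text
time: 17.07
ee_pos: [0.6307, 0.0109, 0.0602]
eef_rot: [0.697, 0.717, 0.0, -0.0]
ft_force: [0.2, -0.3, 0.0]
width: 0.0214
grip_force: 50.0
```

Call:
arm_command(moves=[0,0,0.2,0,0,0,0.2,0,0,0,0,0])

```text
time: 17.32
ee_pos: [0.6312, 0.0112, 0.057]
eef_rot: [0.697, 0.717, 0.001, -0.0]
ft_force: [-5.2, 2.4, 11.4]
width: 0.0217
grip_force: 50.0
```

```bash
python3 - <<'E'
from bench import r
s=r.read_state(); print(s['ee_pos'],s['ft_force'],s['torque'])
E
```

```text
[0.63115538 0.01121541 0.0570464 ] [-5.23628548  2.38405177 11.42861098] [ 0.02303644  1.01777256 -0.11791768]
```

Call:
arm_command(moves=[0,-0.12,-0.1,0,0,0,0,0,0,0,0.1,0,0,0,0,0])

```text
time: 17.65
ee_pos: [0.6292, 0.0109, 0.0555]
eef_rot: [0.697, 0.717, -0.0, -0.0]
ft_force: [0.0, 0.1, -0.8]
width: 0.0213
grip_force: 50.0
```

```bash
python3 - <<'E'
from bench import r
s=r.read_state(); print(s['ee_pos'],s['ft_force'],s['torque'])
E
```

```text
[0.62921428 0.01089808 0.05547788] [ 0.01420644  0.05384143 -0.84991367] [-0.06453202  0.07474617  0.00071432]
```

Call:
arm_command(moves=[0,0,0.3,0,0,0,0.3,0,0,0,0,0])

```text
time: 17.9
ee_pos: [0.6291, 0.0109, 0.0492]
eef_rot: [0.697, 0.717, -0.0, -0.0]
ft_force: [-1.3, -0.5, 0.2]
width: 0.0213
grip_force: 50.0
```

```bash
python3 - <<'E'
from bench import r
s=r.read_state(); print(s['ee_pos'],s['ft_force'],s['torque'])
E
```

```text
[0.6290552  0.01085228 0.04917052] [-1.33883176 -0.53240132  0.18622599] [-0.10234321  0.29823256 -0.01644711]
```

Call:
arm_command(moves=[0,-0.05,0.3,0,0,0,0.3,0,0,0,0.3,0,0,0,0,0])

```text
time: 18.23
ee_pos: [0.6284, 0.0107, 0.04]
eef_rot: [0.697, 0.717, -0.001, -0.0]
ft_force: [-1.7, -1.8, -3.3]
width: 0.0218
grip_force: 50.0
```

Call:
arm_command(moves=[0,0,0.2,0,0,0,0.2,0,0,0,0.1,0,0,0,0,0])

```text
time: 18.57
ee_pos: [0.6289, 0.0108, 0.0361]
eef_rot: [0.697, 0.717, -0.0, -0.0]
ft_force: [-2.7, -0.5, 2.7]
width: 0.0218
grip_force: 50.0
```

Call:
arm_command(moves=[0,0,0,0,0,0,0,0,0,0,-2,0,0,0,-4,0], fingers=45)

```text
time: 18.9
ee_pos: [0.6265, 0.0114, 0.0925]
eef_rot: [0.697, 0.717, -0.003, -0.002]
ft_force: [0.6, 0.6, -0.9]
width: 0.0369
grip_force: 0.0
```

Call:
arm_command(moves=[-2,0,0,0,-2.2,0,0,0,0,0,0,0,0,0,1,0,0,0,1,0,0,0,0.8,0,0,0,0.4,0,0,0,0,0], fingers=0, squeeze=10)

```text
time: 19.57
ee_pos: [0.6293, -0.0302, 0.0621]
eef_rot: [0.697, 0.717, -0.001, -0.001]
ft_force: [0.4, 0.3, 0.2]
width: 0.0011
grip_force: 0.0
```

Call:
arm_command(moves=[0,0,0.4,0,0,0,0.4,0,0,0,0.2,0,0,0,0.2,0,0,0,0,0])

```text
time: 19.98
ee_pos: [0.6303, -0.0311, 0.0526]
eef_rot: [0.697, 0.717, 0.0, -0.0]
ft_force: [-2.8, 0.0, 6.3]
width: 0.0003
grip_force: 3.1
```

Call:
arm_command(moves=[0,0,0.15,0,0,0,0.1,0,0,0,0,0,0,0,0,0])

```text
time: 20.32
ee_pos: [0.6304, -0.0311, 0.0524]
eef_rot: [0.697, 0.717, 0.001, -0.0]
ft_force: [-11.9, 1.7, 28.6]
width: 0.0008
grip_force: 14.3
```

Call:
arm_command(moves=[0,0,-2,0,0,0,-3.5,0,3.8,0,0,0,3.8,0,0,0,3.8,0,0,0,3.9,0,0,0,0,0,0,0,0,0,0,0,0,0,0,0], fingers=100)

```text
time: 21.07
ee_pos: [0.626, 0.1213, 0.1046]
eef_rot: [0.697, 0.717, -0.0, 0.0]
ft_force: [1.3, -0.8, 0.5]
width: 0.0527
grip_force: 0.0
```

```bash
python3 - <<'E'
from q import *
s=r.read_state(); print(s['ee_pos'],s['width'],s['ft_force'],s['joint_positions'].round(2))
t=np.mean([grab('top',f'tb{i}').astype(float) for i in range(3)],0)[:,:,::-1]; cv2.imwrite('pics/tb.png',t.astype(np.uint8)); t=t.astype(int)
print(t[148:175,294:306,1])
sd=np.mean([grab('side',f'sb{i}').astype(float) for i in range(3)],0)[:,:,::-1]; cv2.imwrite('pics/sb.png',sd.astype(np.uint8)); sd=sd.max(2)
u,v=map(int,proj('side',[.626,.125,.0375])); print(u,v)
k,l,st,c=cv2.connectedComponentsWithStats((sd[v-12:v+12,u-20:u+20]<70).astype(np.uint8))
for i in range(1,k): print(st[i],c[i]+[u-20,v-12],onz('side',*(c[i]+[u-20,v-12]),.0375).round(4))
E
```

```text
[0.62602938 0.1212805  0.10460175] 0.052705742149083676 [ 1.30483752 -0.79029665  0.53871522] [-0.79  0.52  0.71  1.6  -0.36  1.16  0.03]
[[153 128 171 170 177 183 189 192 197 199 201 203]
 [153 124 166 172 177 183 188 194 195 199 201 203]
 [160 147 165 173 178 184 190 193 197 199 201 203]
 [157 157 165 173 178 184 189 194 197 199 201 203]
 [149 157 165 173 180 184 190 193 198 199 201 203]
 [146 158 165 172 178 184 190 193 196 199 201 203]
 [146 158 166 174 180 185 190 194 196 199 201 203]
 [147 159 166 173 180 185 189 193 197 199 201 203]
 [147 159 166 174 180 186 190 195 197 199 201 204]
 [149 161 166 174 180 186 190 195 198 199 202 203]
 [150 159 166 175 180 186 191 195 197 200 202 203]
 [149 159 167 174 181 186 189 194 197 200 202 203]
 [149 160 168 175 179 186 191 195 198 200 202 202]
 [149 162 167 175 181 187 191 195 197 200 202 202]
 [149 160 168 175 182 186 191 196 198 200 201 203]
 [151 161 168 176 182 187 191 195 197 201 201 203]
 [150 161 169 176 181 187 190 194 198 200 201 204]
 [151 162 169 175 182 187 191 196 198 201 202 203]
 [151 161 168 176 182 188 191 195 198 200 201 202]
 [152 161 170 175 182 187 190 196 197 200 202 204]
 [153 161 169 176 182 187 191 194 196 200 202 202]
 [152 163 170 178 183 188 191 195 197 200 202 203]
 [152 164 169 177 183 189 193 195 199 201 202 203]
 [154 164 171 178 183 189 192 195 197 201 202 203]
 [155 164 171 177 183 188 193 196 197 201 202 203]
 [154 165 170 177 185 188 193 196 197 201 202 203]
 [155 164 172 176 183 188 192 196 199 201 202 203]]
355 203
[25 11  3  4  9] [361.11111111 203.33333333] [0.6438 0.1214 0.0375]
[32 22  2  2  3] [367.33333333 213.66666667] [0.6272 0.0363 0.0375]
```

Call:
arm_command(moves=[-4,0,0,0,-4,0,0,0,-4,0,0,0,0,0,0,0])

```text
time: 21.7
ee_pos: [0.6286, -0.0096, 0.1055]
eef_rot: [0.701, 0.713, -0.001, 0.002]
ft_force: [-0.2, -2.5, 0.9]
width: 0.0865
grip_force: 0.0
```

```bash
python3 - <<'E'
from q import *
np.set_printoptions(linewidth=200)
t=np.mean([grab('top',f'tc{i}').astype(float) for i in range(6)],0)[:,:,::-1]; cv2.imwrite('pics/tc.png',t.astype(np.uint8)); 
g=t[...,1]
print(g[150:176,296:306].astype(int))
print(t[150:176,296:306,0].astype(int))
sd=np.mean([grab('side',f'sc{i}').astype(float) for i in range(6)],0)[:,:,::-1]; cv2.imwrite('pics/sc.png',sd.astype(np.uint8))
m=t.max(2)[145:180,303:320]
k,l,st,c=cv2.connectedComponentsWithStats((m<75).astype(np.uint8))
for i in range(1,k):
  if st[i][4]>5: print(st[i],c[i]+[303,145],onz('top',*(c[i]+[303,145]),.0445).round(4))
s=r.read_state(); print(s['ee_pos'],s['width'])
E
```

```text
[[191 121 157 205 206 206 200 202 202 203]
 [208 104 122 178 178 177 173 170 170 172]
 [201  71  83 133 136 132 127 121 119 122]
 [211  94  95 125 129 137 142 133 131 131]
 [222 136 110 125 135 173 205 201 202 202]
 [209 148 116 125 130 140 146 143 146 145]
 [200 151 100 124 126 116  97  90  88  90]
 [195 196  66 112 127 123 117 108 107 109]
 [166 217  39  78 128 123 117 109 106 108]
 [162 177  59 106 128 123 118 108 106 106]
 [191 148  72 133 129 123 117 108 105 107]
 [221 176 131 137 128 124 117 107 104 108]
 [226 172 155 135 129 124 117 109 106 107]
 [215 178 152 134 126 119 102 103  99 102]
 [222 184 139 134 127 122 108 104 102 104]
 [228 183 133 134 128 125 116 109 106 107]
 [187 208 130 133 127 125 117 109 105 107]
 [152 224 138  93 127 125 117 108 106 107]
 [150 227 160  52 102 125 118 109 102  92]
 [101 158 113  98 118 158 198 191 189 180]
 [202 192 113 107 127 129 155 146 144 137]
 [233 224 124 100 126 115  98  89  86  91]
 [231 208 119 101 129 125 114 107 103 107]
 [230 199 122 104 130 126 117 110 108 108]
 [233 215 121 107 130 126 119 111 109 108]
 [231 209 123 117 130 125
[... 628 characters left out ...]
57  66  62  61  59  52  49  49  48]
 [212 154  58  56  55  54  50  48  46  46]
 [145 111  50  57  54  54  51  47  46  47]
 [ 58  75  45  40  55  54  51  47  47  47]
 [ 45  77  62  23  44  54  51  48  44  40]
 [ 43  67  47  50  52  77 109 108 107  98]
 [186 174  49  51  57  62  85  81  80  73]
 [223 208  54  44  55  51  45  40  39  41]
 [219 189  52  44  56  54  49  46  46  47]
 [217 179  54  45  57  54  50  47  47  47]
 [221 195  52  46  56  54  51  47  46  46]
 [219 187  54  51  55  52  51  49  46  46]]
[ 8  9  4  4 14] [312.5        155.71428571] [0.6466 0.1216 0.0445]
[ 8 22  4  4 11] [312.81818182 168.72727273] [0.6017 0.1203 0.0445]
[0.62930344 0.00239106 0.10447728] 0.08710895397130458
```

Call:
arm_command(moves=[4,0,0,0,4,-0.1,0,0,4,-0.1,0,0,0,0,0,0,0,0,2,0,0,0,3,0,0,0,2,0,0,0,0.8,0,0,0,0,0,0,0,0,0], fingers=100)

```text
time: 23.13
ee_pos: [0.6243, 0.1216, 0.0272]
eef_rot: [0.697, 0.717, 0.0, 0.0]
ft_force: [0.6, -0.6, -0.1]
width: 0.0874
grip_force: 0.0
```

```bash
python3 - <<'E'
from q import *
s=r.read_state(); print(s['ee_pos'],s['width'],R.from_quat(s['eef_rot']).as_euler('xyz',degrees=True),s['ft_force'])
# noses/tips expected in side
tc=('top',)
na,nb=onz('top',299.0,158.05,.036),onz('top',299.5,167.95,.036)
ta,tb=onz('top',301.3,154.0,.044),onz('top',301.8,169.3,.044)
print(na,nb,ta,tb)
for p in (na,nb,ta,tb): print(np.round(proj('side',p),1))
sd=cv2.imread('pics/sc.png').astype(int)
np.set_printoptions(linewidth=220)
u0,v0=338,188
print('R-G'); print((sd[...,2]-sd[...,1])[v0:v0+22,u0:u0+30]); print('B');print(sd[...,0][v0:v0+22,u0:u0+30])
E
```

```text
[0.62434545 0.12160505 0.02718621] 0.08742544510684362 [1.79978139e+02 6.16349550e-03 9.15852447e+01] [ 0.57971135 -0.55543915 -0.08527698]
[0.64005268 0.16786684 0.036     ] [0.60571437 0.16588662 0.036     ] [0.65245389 0.15981645 0.044     ] [0.59962508 0.15772745 0.044     ]
[354.3 199.1]
[344.6 200.7]
[358.9 197.1]
[343.7 199.4]
R-G
[[24 24 23 24 24 24 25 29 40 40 41 42 42 42 42 35 23 11  2  1  2  6 14 19 22 24 25 24 25 25]
 [27 27 27 30 32 32 32 33 42 39 40 40 42 41 41 39 28 13  3  0  2  9 17 19 20 22 24 26 25 25]
 [36 36 36 39 38 37 38 37 38 42 43 43 42 42 44 42 31 15  5  2  3 12 22 26 24 23 24 26 25 25]
 [37 37 37 37 36 36 38 40 32 32 36 36 37 38 38 37 26 14  4  2  2 14 27 33 31 25 24 24 25 24]
 [37 36 37 37 38 37 39 42 34 27 27 28 31 33 33 30 22 10  2  2  2 13 28 36 33 25 22 22 22 21]
 [38 38 38 38 38 38 38 40 39 32 28 28 32 37 40 33 21  9  3  0  2 12 25 33 29 25 22 19 17 17]
 [31 32 35 38 38 37 36 37 40 40 37 35 37 42 44 37 24 11  3  1  3  9 20 26 26 25 22 18 15 15]
 [17 17 19 31 38 36 31 33 37 40 41 42 39 40 40 36 26 13  5  2  2  7 14 19 19 18 18 16 16 15]
 [ 9  9 13 27 42
[... 3295 characters left out ...]
 59  77 102 103  95  86  78  73  73  73  71  63  50  38  37  53  89 129 151 153 149]
 [ 80  84  84  83  80  74  68  63  52  51  80 113 123 123 112  90  70  58  55  54  51  44  39  39  46  65  96 131 150 153]
 [ 65  73  74  72  71  69  61  57  47  47  66  89 110 127 135 122  98  73  55  50  47  45  44  44  50  59  73 100 133 153]
 [ 50  57  58  56  55  53  51  49  44  46  60  71  83 102 126 133 124 102  79  65  64  64  59  57  67  75  77  82 107 135]
 [ 46  46  47  48  47  47  47  47  46  48  59  66  70  77  93 109 117 110 100  96 102 104  89  78  92 104 102  85  85 109]
 [ 59  47  47  48  48  50  51  52  53  64  74  82  85  82  79  82  88  93 103 115 127 132 115  95 102 117 116  94  75  84]]
```

Call:
arm_command(moves=[0,-0.05,0.3,0,0,0,0,0,0,0,0,0,0,0,0,0], fingers=66, squeeze=10)

```text
time: 23.47
ee_pos: [0.6239, 0.1219, 0.0243]
eef_rot: [0.697, 0.717, 0.001, 0.0]
ft_force: [-0.0, 0.6, 0.3]
width: 0.068
grip_force: 0.0
```

```bash
python3 - <<'E'
from q import *
np.set_printoptions(linewidth=220)
s=r.read_state(); print(s['ee_pos'],s['width'],s['grip_force'],s['ft_force'])
t=np.mean([grab('top',f'td{i}').astype(float) for i in range(6)],0)[:,:,::-1]; cv2.imwrite('pics/td.png',t.astype(np.uint8))
print(t[148:176,286:304,1].astype(int))
sd=np.mean([grab('side',f'sd{i}').astype(float) for i in range(6)],0)[:,:,::-1]; cv2.imwrite('pics/sd.png',sd.astype(np.uint8))
E
```

```text
[0.62385927 0.12190937 0.02425692] 0.06803982716026526 0.0 [-0.04401044  0.55299618  0.32541366]
[[162 161 161 161 158 161 231 231 219 141 231 228 201 169 179 184 187 190]
 [162 162 160 159 138 157 230 229 216 141 228 205 177 174 180 185 188 190]
 [161 161 160 173 198 185 228 226 212 139 221 182 170 175 181 185 188 190]
 [160 160 157 168 224 199 224 221 205 125 195 168 170 177 182 186 188 191]
 [155 157 153 154 217 194 218 214 192 100 165 165 171 177 182 185 188 191]
 [153 155 153 163 209 191 212 205 180 115 157 165 171 177 181 186 189 191]
 [150 149 147 154 205 182 206 198 171 142 157 166 171 177 182 186 189 192]
 [148 150 149 146 205 180 201 185 150 150 159 166 173 179 181 186 189 191]
 [146 149 147 145 205 177 191 160 141 153 160 166 172 178 181 187 189 191]
 [143 143 139 144 208 176 182 135 142 153 161 167 173 178 183 188 190 192]
 [145 145 135 142 208 169 160 128 143 154 160 168 173 178 184 187 190 192]
 [150 146 137 139 200 156 135 130 145 154 161 169 174 179 185 187 190 192]
 [150 147 139 138 199 158 119 129 144 155 163 169 175 181 185 187 190 191]
 [154 148 140 138 201 160 11
[... 397 characters left out ...]
177 182 186 189 191 192]
 [163 161 164 177 203 129 125 141 152 160 167 173 178 182 186 189 191 193]
 [124 123 124 151 206 132 127 142 154 161 168 173 179 183 186 189 192 193]
 [145 147 149 167 198 119 128 143 154 162 169 174 179 184 187 190 191 193]
 [154 157 158 172 192 109 130 144 154 162 169 174 179 185 187 190 192 193]
 [149 156 158 170 186 112 131 145 155 162 170 176 180 184 188 191 192 193]
 [162 166 166 166 164 115 133 145 157 163 170 177 181 185 187 190 192 193]
 [169 167 166 164 149 117 135 147 156 165 171 177 182 185 187 190 192 192]
 [166 168 168 163 142 119 137 149 157 164 172 178 181 185 188 190 192 193]
 [165 170 170 163 129 119 138 149 157 166 172 177 182 186 189 190 192 194]]
```

Call:
arm_command(moves=[0,0,0,0,0,0,0,0,0,0,0,0], fingers=60)

```text
time: 24.32
ee_pos: [0.6234, 0.1223, 0.0235]
eef_rot: [0.697, 0.717, 0.0, -0.0]
ft_force: [-0.8, 3.5, 1.8]
width: 0.0527
grip_force: 3.0
```

Call:
arm_command(moves=[0,0,0,0,0,0,0,0,0,0,0,0,0,0,0,0], fingers=55)

```text
time: 24.65
ee_pos: [0.6234, 0.122, 0.0235]
eef_rot: [0.697, 0.717, 0.0, -0.0]
ft_force: [0.2, 4.8, 1.3]
width: 0.0486
grip_force: 3.0
```

```bash
python3 - <<'E'
from q import *
np.set_printoptions(linewidth=220)
s=r.read_state(); print(s['ee_pos'],s['width'],s['grip_force'],s['ft_force'],s['time'])
sd=np.mean([grab('side',f'se{i}').astype(float) for i in range(8)],0)[:,:,::-1]; cv2.imwrite('pics/se.png',sd.astype(np.uint8))
sd=sd.astype(int); u0,v0=340,192
print('R-G'); print((sd[...,2]-sd[...,1])[v0:v0+16,u0:u0+26]); print('B');print(sd[...,0][v0:v0+16,u0:u0+26]);print('V');print(sd.max(2)[v0:v0+16,u0:u0+26])
E
```

```text
[0.62340868 0.12195947 0.02345749] 0.048582173249660125 2.999745486304164 [0.23229047 4.81428891 1.28853043] 24.65
R-G
[[34 25 14  5  1  1  4 12 20 23 26 29 32 32 29 29 28 25 29 37 34 25 14  6  2  1]
 [42 32 19  7  0  3  6 15 23 26 30 35 37 33 28 26 28 31 33 35 29 18  8  3  1  1]
 [37 35 23 10  2  2  8 20 29 33 35 39 42 37 35 35 37 39 36 32 24 14  4  2  3  2]
 [20 33 25 12  3  1  8 19 31 37 38 38 38 39 42 40 40 40 36 27 18  9  3  1  2  2]
 [13 27 23 12  3  1  4 14 25 35 37 33 34 42 41 38 35 36 32 21 14  8  2  2  2  2]
 [16 25 20 11  3  2  1  8 19 28 31 32 39 48 45 37 27 22 19 12  9  6  3  1  2  2]
 [28 30 27 18  8  1  1  5 12 20 23 32 44 51 48 39 25 14  9  7  7  4  2  2  2  5]
 [29 31 34 25 11  2  1  3  6 11 14 24 41 50 44 43 37 22 17 20 16  9  3  1  2  8]
 [18 22 31 26 12  3  1  3  6 11 18 25 36 43 38 35 35 29 30 37 30 16  5  1  3 12]
 [13 18 28 25 13  3  1  4 13 26 37 43 47 48 41 34 30 27 26 26 23 18 13  4  5 18]
 [33 38 41 34 19  6  2  4 18 35 45 49 54 57 50 39 29 19 13 11 20 29 25 13  8 23]
 [61 61 57 44 25  9  1  3 10 21 27 33 45 56 56 46 33 17  6  9 24 36 31 20 12 25]
 [66 64 6
[... 3045 characters left out ...]
 143 143 142 137 136 122 108 100  90  82  66  45  46  96]
 [163 153 140 109  66  33  28  41  75 113 135 143 154 162 156 137 117  88  66  61  92 127 111  71  56 117]
 [179 175 164 128  77  37  27  35  54  77  92 105 131 155 158 142 112  73  45  55 107 150 135  94  70 125]
 [179 176 167 130  78  37  28  33  52  80  94 101 113 135 143 136 108  69  42  59 102 131 128 110  94 129]
 [160 161 156 122  74  36  27  35  61 100 117 122 119 121 120 116  99  71  51  64  99 117 123 125 124 145]
 [130 136 136 108  66  34  28  34  62 103 121 127 128 130 129 123 111  92  76  79 102 115 120 130 144 166]
 [108 113 111  88  55  31  27  34  62 102 119 125 130 140 152 153 145 127 107 100 108 116 118 126 146 174]]
```

Call:
arm_command(moves=[0.06,0.05,0,0,0,0,0,0,0,0,0,0,0,0,0,0], fingers=54)

```text
time: 25.38
ee_pos: [0.6239, 0.1219, 0.0235]
eef_rot: [0.697, 0.717, -0.0, 0.0]
ft_force: [-1.1, 1.1, 1.1]
width: 0.0474
grip_force: 2.7
```

```bash
python3 - <<'E'
from q import *
s=r.read_state(); print(s['ee_pos'],s['width'],s['grip_force'],s['ft_force'],s['torque'],s['time'])
f=np.mean([grab('side',f'sf{i}').astype(float) for i in range(8)],0)[:,:,::-1]; cv2.imwrite('pics/sf.png',f.astype(np.uint8))
# heel top seat check: side heel vs rim brightness; predicted tip & nose pixels
a=np.array([.62288,.1669]); yv=np.array([.9997,.026])
for nm,sg,u,v in(('a',1,299.0,158.06),('b',-1,299.5,167.97)):
    n=onz('top',u,v,.036); tip=n-np.array([-.026,.9997,0])*.004
    print(nm,np.round(proj('side',n),2),'tip top should be',np.round(proj('side',tip+[0,0,.008]),2),'back 25mm',np.round(proj('side',tip+[sg*.0015,-.025,.008]),2))
g=f.astype(int); np.set_printoptions(linewidth=200)
for v in range(196,208): print(v,'V',g[v,347:364].max(1),'RG',(g[v,347:364,2]-g[v,347:364,1]))
E
```

```text
[0.62392843 0.12188834 0.02347225] 0.0474170277526375 2.691730945953168 [-1.11705469  1.14816579  1.09009432] [ 0.13724357  0.18845194 -0.08571161] 25.3833
a [354.32 199.12] tip top should be [354.84 197.18] back 25mm [358.32 199.66]
b [344.59 200.7 ] tip top should be [345.07 198.75] back 25mm [347.53 201.4 ]
196 V [ 46 105 163 170 156 164 199 220 227 228 223 190 153 115  71  40  36] RG [ 7 20 33 36 33 35 43 41 38 35 36 32 21 14  8  2  2]
197 V [ 37  89 146 152 151 170 202 218 225 228 224 203 181 144  90  46  36] RG [ 4 15 28 30 31 38 48 44 35 27 22 19 12  8  6  2  2]
198 V [ 36  94 152 153 152 167 180 198 218 224 219 200 188 158 103  52  36] RG [ 3 11 18 23 32 44 51 48 39 25 15 10  8  7  5  2  2]
199 V [ 37  97 159 157 139 137 142 159 191 206 192 170 165 144  96  50  36] RG [ 2  6 10 14 23 40 51 44 42 37 22 17 20 16 10  3  1]
200 V [ 36  86 144 154 137 126 126 136 152 165 155 138 139 120  79  45  36] RG [ 2  5 11 18 25 35 44 39 36 35 30 30 37 30 16  6  1]
201 V [ 34  74 126 150 147 142 142 142 138 143 127 101  94  88  83  65  46] RG [ 1 12 26 37 42 47 48 42 33 32 28 24 27 22 19 12  6]
202 V [ 35  66 110 134 140 147 158 156 141 130 101  65  57  92 127 111  71] RG [ 2 15 35 44 48 52 55 50 39 29 22 12 10 20 29 25 14]
203 V [ 31  49  72  89  97 117 148 157 145 122  84  49  56 107 150 135  95] RG [ 1  8 19 27 29 39 52 55 47 34 19  6 10 24 35 31 21]
204 V [ 31  44  68  88  95 105 131 142 136 110  72  44  59 102 130 129 111] RG [ 1  5 12 19 22 30 44 50 48 34 19  6 10 23 30 31 25]
205 V [ 30  50  83 108 117 117 121 120 114  98  71  51  64  99 117 123 125] RG [ 2  7 18 24 27 29 35 38 38 32 21 11 13 23 27 28 28]
206 V [ 31  49  83 111 123 127 131 128 121 111  92  77  79 102 115 120 129] RG [ 1  7 17 25 29 30 33 33 34 34 28 23 21 26 28 27 30]
207 V [ 32  50  83 109 122 129 139 148 150 144 127 109 100 108 114 117 124] RG [ 1  7 18 25 29 30 32 36 37 39 35 32 29 30 28 26 28]
```

```bash
python3 - <<'E'
import cv2,numpy as np
np.set_printoptions(linewidth=200)
a=cv2.imread('pics/side0.png').astype(int); f=cv2.imread('pics/sf.png').astype(int)
sl=np.s_[192:206,347:364]
print('side0 B');print(a[sl][...,0]);print('sf B');print(f[sl][...,0]);print('side0 RG');print((a[...,2]-a[...,1])[sl]);
E
```

```text
side0 B
[[ 83  82  85  87  92  91  93  91  88  85  83  96 125 138 132 109  90]
 [ 97  89  84  83  84  88  87  86  87  91 101 109 123 128 121 105  92]
 [121 112 104  88  81  84  94 104 112 118 124 119 115 107 101  95  93]
 [138 133 122  96  77  80 103 128 137 140 135 115  98  88  79  76  75]
 [142 138 122  94  75  79 106 132 145 151 148 129 115 102  87  74  69]
 [145 142 123  91  76  81  99 125 152 173 178 164 157 144 117  87  73]
 [161 164 154 119  84  75  81 113 160 193 201 184 176 166 132  97  81]
 [180 185 187 152 102  70  64  92 141 174 177 151 143 138 114  91  87]
 [177 175 177 152 109  75  62  73  97 116 116 103  98  97  86  83  88]
 [141 132 123 111  94  77  71  76  83  86  87  85  85  83  81  83  93]
 [101  95  89  89  88  83  82  83  84  83  84  83  81  80  80  81  92]
 [ 85  85  84  86  87  82  81  81  79  79  79  76  72  70  69  71  77]
 [ 80  81  80  82  80  75  70  69  71  72  68  62  56  54  53  53  59]
 [ 70  69  71  70  69  60  55  54  54  53  50  50  48  48  44  45  53]]
sf B
[[ 44  65  76  81  87  92  94  93  90  86  84  98 123 117  85  52  32]
 [ 44  71  82  83  85
[... 968 characters left out ...]
31 27 28 30 35 38 33 27 27 27 30 32 37 38 35 29 24]
 [38 36 34 36 41 43 38 35 34 37 38 35 33 31 29 26 24]
 [41 43 40 38 39 39 38 41 41 40 42 36 28 23 21 19 17]
 [40 41 41 36 33 35 39 40 38 37 37 32 20 17 18 16 16]
 [38 39 38 32 33 40 45 41 33 23 22 19 12 13 16 18 18]
 [30 28 28 24 34 47 52 41 24 11  7  9 10 12 17 21 22]
 [18 15 13 15 24 42 53 42 22 16 18 27 35 34 32 30 27]
 [13 12 13 20 30 41 51 54 51 50 55 64 71 68 58 44 33]
 [35 32 38 50 58 62 65 72 76 76 77 78 79 78 73 59 49]
 [69 65 66 69 75 77 78 78 78 79 78 79 78 76 75 70 62]
 [78 75 72 70 73 77 76 77 78 77 75 71 68 66 64 63 59]
 [76 75 72 69 69 69 66 65 65 66 63 58 52 48 45 45 45]
 [66 65 63 62 60 55 49 45 46 45 44 41 39 38 36 35 37]]
```

```bash
python3 -c "
from bench import r
s=r.read_state();print(s['width'],s['grip_force'],s['ee_pos']);print(r.close_job())"
```

```text
0.046963295429180985 2.3508123960345984 [0.62393208 0.12194962 0.02347096]
the job is handed in; nothing more can be done
None
```

I handed the job in at about 26 s with the heel pressed home and the gripper still holding the legs. The tip-to-pointer alignment is calculated rather than seen. The arm hid the tips from the top camera, and the side view only agreed with the calculation to about 1 pixel (roughly 3.5 mm). The heel stopped solidly within about 0.5 mm of flush at 28.6 N. The first try at seating it failed: the heel rolled over in the pocket mouth and took a 29 N push before I regrasped it. The grips were at 47.0 mm across at hand-in, about 0.6 mm tighter than the 47.6 mm I worked out for the pointer gap, and well short of over-squeezing.

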